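Turn the trolley wheel until its valve stem points straight up

ROBOT

A 6-joint arm with a two-finger parallel gripper is mounted at the origin on the work surface. World frame = base frame: x ahead of the robot, y to its left, z up, the work surface at z = 0. Lengths are in m, angles in rad, forces in N, time in s.
With the tool pointing down it reaches from about 0.3 to 0.875 m from the base axis. Payload 6.4 kg.
Tool frame: the origin (TCP) lies on the centre line of the jaws, within the pads' length; the fingertips stand 8 mm ahead of it and the grasp point (between the pads) lies 11 mm behind it; x points along the fingers, y is the direction in which the jaws open and shut, and the axes are right-handed (so a half turn about x gives the same grasp; the last joint's range is limited). The gripper opens to 88 mm and grips with 3 to 60 N. Pads are 18 mm wide; open, the fingers measure 123 mm over their backs; the gripper's body (75 mm by 187 mm) begins 45 mm behind the grasp point.
Start: joints at [-1.49, 0.181, 1.607, -0, 1.354, -0.206], TCP at [0.163, -0.552, 0.247] pointing down, gripper open.
Joint ranges: [-2.99, 2.99], [-0.89, 2.07], [0.3, 2.58], [-1.14, 4.28], [0, 2.63], [-3.12, 3.12]. Speed limits (rad/s): [2.57, 2.57, 3.01, 3.14, 3.14, 3.14].

INTERFACE

Orientations are given as a unit quaternion [x, y, z, w].
In Python, from bench import bot, cams gives the robot as it stands.
- The arm moves only by the shell command python3 -m pendant 'ROWS'. ROWS is JSON, a list of rows, each a list of 3 entries, a list of its own where there are three numbers: the shift along the tool's x, y, z in cm, then the turn, a rotation vector about the tool's x, y, z in rad, then the opening, from 0 (shut) to 1 (fully open). In form: [[[x, y, z], [ax, ay, az], hand], ...]. A call has exactly 5 rows; each row is the pose to reach, as a shift and turn from the pose commanded when the call began, along the tool's axes at that moment; what a row does not reach only later rows make up. A row lasts 1/10 s, in which the tool goes at most 50 mm and 8.59 degrees, less where a joint would pass 70% of its speed; a pose out of reach is approached as far as the arm can. A call with a gripper value outside its range is refused whole. The fingers move at their own pace and stop on an object; the grip force is fixed at half the most. Time passes only in rows, so rows that repeat a pose let the fingers close, or fill a call up. It gives the time, the measured TCP pose, the force and the opening at its end, in the units of the state.
- bot.read_state(): the state, without advancing time (a new reading comes with each control period).
- cams.capture(name): name is "side" or "top"; returns a dict with "image" (480x640x3 uint8, red, green, blue), "mtx" (3x3 intrinsics, pixels), "world_to_cam" (4x4, takes a point from world to camera coordinates). Camera axes: x right, y down, z forward; pixel columns grow to the right and rows downward; lengths in m; the calibration is good to about 2 mm. A picture is of the moment at which its call begins. There is no depth.
- bot.sign_off(): hands the job in, once; it reports no verdict.
The state is a dict: "time": time; "q": joint angles; "dq": joint speeds; "effort": joint torques, N m; "tcp_pos": TCP position; "orientation": TCP orientation; "contact_force": force on the tool from outside, world axes, zero at the start; "moment": the same for the moment, N m; "gripper_width": opening from 0.0 (shut) to 1.0 (fully open).
Only numpy, scipy, OpenCV 4.12 (cv2) and the standard library are available. Lean on these libraries where they do the work, as an engineer would, in place of code of your own. Each camera call takes 0.05 s, during which the arm holds its last target. There are 200 camera calls.

TASK

The collection trolley's wheel is on the bench stand and its tyre is to be pumped up. With the fingertips, push the wheel round by its spokes, going on to the next spoke as needed, until the valve is at the lowest point of the rim and its stem points straight up at the hub, ready for the pump; do not turn the wheel by its tyre or rim and do not push on the valve. Nothing is to be picked up: leave the stand and the other things on the table where they are, and finish with the hand clear of the wheel.

Things in the scene. Friction and masses are not known exactly. Their poses are not given: they have to be found in the camera images.
- stand: Grey steel stand, loose on the table, 7 kg. Origin on the table straight below the hub. x: level, along the axle, from the wheel's open side to its A-frame: it points to the robot's left (yaw 1.1 to 1.6 rad), so the open side faces the robot's right; z up. Foot plate 10 mm thick, x -105 to +135, y -135 to +135 mm. The A-frame of 22 mm tube stands behind the wheel (x from +59 mm).
- wheel (a joint): Turn of the wheel on its level axle, rad, no stops, either way; 2 pi more or less is the same. 0 = valve lowest, stem straight up. Grows as the wheel's lowest part moves to the stand's +y (towards the robot). At value q the valve lies at angle q from straight down, counted towards +y. The bearing drags (0.25 N m): the wheel stays where it is left; a spoke pushed 60 mm from the axle takes 4 to 5 N.
- hub (a point): Centre of the wheel: on the axle, in the wheel's middle plane, 178 mm above the table. The hub is 42 mm in diameter and reaches 21 mm to each side of the middle plane (a 20 mm steel axle cap stands 5 mm farther out on the open side).
- spokes: Five straight grey radial spokes from the hub (radius 21) to the rim (radius 96 mm), 14 mm wide, 36 mm deep along the axle (18 mm to each side of the middle plane), 72 degrees apart: at +-36, +-108 and 180 degrees from the valve. Gaps open right through, about 61 mm wide at 60 mm from the axle. Origin at the hub centre, turns with the wheel (x along the axle).
- tyre: Black pneumatic tyre with its grey rim, 300 mm outside diameter, 44 mm wide, inner face of the rim at radius 96 mm; turns with the wheel. Origin at the hub centre. Its top is 328 mm and its lowest point 28 mm above the table.
- valve: The one valve: a brass stem on a black rubber foot, with a black cap, 12 mm thick (foot 17 mm), standing 36 mm out of the inner face of the rim towards the hub, in the wheel's middle plane. Origin where it leaves the rim (96 mm from the axle); its z axis runs along the stem to the hub, so this points straight up when the job is done.
- pump: Mini hand pump lying on its side, 190 mm long along its x, 28 mm thick, with an 86 mm wide cross handle at +x. Origin on the table under its middle. Bystander.
- gauge: Round tyre pressure gauge lying on its back, 60 mm across and 25 mm high, brass connector to its -x (74 mm from its centre to the connector's end). Origin on the table under the dial. Bystander.
- tray: Open wooden specimen tray with green lining, 130 x 100 x 40 mm, four compartments with a few nuts. Origin on the table under its centre. Bystander.

How it is judged:
On the way:
1. the fingers push on a spoke (contact force between the fingers and spokes above 1 N).
At the end, for the whole second after the job is handed in: The valve stem points straight up within 0.10 rad (about 6 degrees), valve at the bottom of the rim, the wheel at rest; stand, pump, gauge and tray within 20 mm of where they stood, the stand upright (angle between valve's own z axis and vertical below 0.1 rad and velocity of joint wheel between -0.05 and 0.05 rad/s and distance of each of stand, pump, gauge, tray from where it was at the start of the episode below 0.02 m and angle between stand's own z axis and vertical below 0.03 rad); the robot touches nothing.
It fails at once if the wheel is turned by a push on the tyre or rim instead of on a spoke (contact force between the arm and tyre above 1 N and contact force between the arm and spokes below 0.3 N and (velocity of joint wheel above 0.15 rad/s or velocity of joint wheel below -0.15 rad/s)).
It fails at once if the valve is pushed with more than 3 N (contact force between the arm and valve above 3 N).
It fails at once if the stand is lifted, tipped or shoved by more than 20 mm (distance of stand from where it was at the start of the episode above 0.02 m or angle between stand's own z axis and vertical above 0.06 rad).
It fails at once if the pump, gauge or tray is lifted or moved by more than 20 mm (distance of any of pump, gauge, tray from where it was at the start of the episode above 0.02 m).
It also fails if it takes over 58 s, if anything falls off the work surface, if the arm or the gripper's body presses on something with over 40 N, if the wrist force passes 120 N, or if a joint passes its speed limit or range.

## Working session

There is one attempt and no reset: what is moved stays moved. The work goes in short steps, Python scripts to look and compute and a shell command to move; the robot and the scene stay as the last step left them, time stands still between calls to the robot, and variables do not carry over. Pictures are saved under pics/ and viewed, about 8 in all and at most 12, crops included, and the job is handed in when it is done.

```bash
mkdir -p pics
python3 - <<'E'
from bench import bot,cams
import cv2,numpy as np
np.set_printoptions(precision=4,suppress=True)
for n in("side","top"):
    c=cams.capture(n); cv2.imwrite(f"pics/{n}0.png",c["image"][...,::-1]); np.savez(f"{n}0.npz",**c); print(n,c["mtx"],c["world_to_cam"])
print(bot.read_state())
E
```

```text
side [[492.212    0.     321.1701]
 [  0.     492.212  249.1143]
 [  0.       0.       1.    ]] [[-0.8482  0.5294  0.0182  0.3957]
 [ 0.3452  0.5785 -0.739  -0.1504]
 [-0.4018 -0.6205 -0.6734  1.6557]
 [ 0.      0.      0.      1.    ]]
top [[495.9556   0.     316.9498]
 [  0.     495.9556 234.8397]
 [  0.       0.       1.    ]] [[ 0.018  -0.9997  0.0189  0.1103]
 [-0.9991 -0.0187 -0.0373  0.5483]
 [ 0.0377 -0.0182 -0.9991  1.1141]
 [ 0.      0.      0.      1.    ]]
{'time': 0.1, 'q': array([-1.4903,  0.1814,  1.6079, -0.    ,  1.3538, -0.2063]), 'dq': array([-0.0002, -0.0013, -0.0005, -0.0008, -0.0008,  0.0009]), 'effort': array([  0.0003, -43.4821, -34.2696,   0.0704,   0.034 ,  -0.    ]), 'tcp_pos': array([ 0.1626, -0.5511,  0.2459]), 'orientation': array([ 0.6999,  0.1016, -0.6998,  0.1005]), 'contact_force': array([ 0.6342, -0.0302,  0.1525]), 'moment': array([-0.0633,  0.0006,  0.0276]), 'gripper_width': 0.9987606332965819}
```

View pics/side0.png

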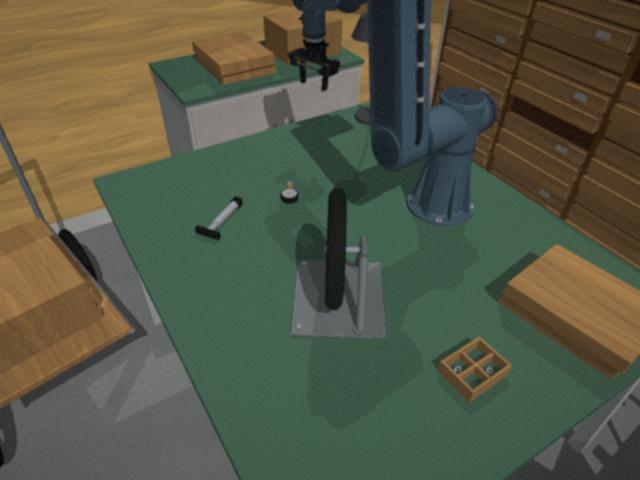

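View pics/top0.png

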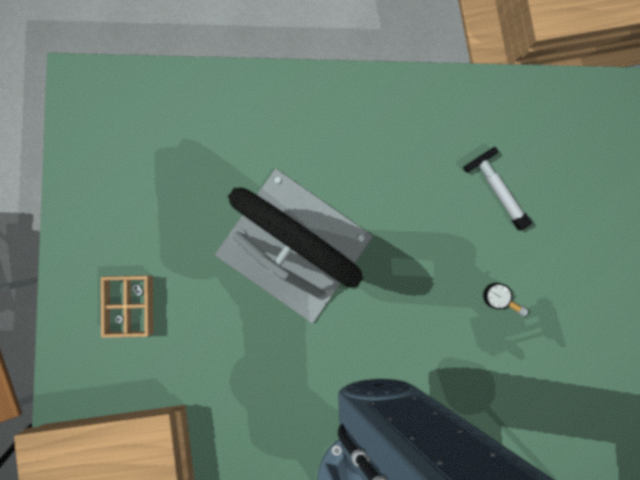

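The side view shows the wheel nearly edge-on at about (335,250). In the top view the foot plate's corners are at about (277,170), (371,238), (315,322) and (217,255). Next I'll compute the stand's pose and zoom in on the wheel.

```bash
cat > h.py <<'E'
import numpy as np,cv2
np.set_printoptions(precision=4,suppress=True)
def cam_c(c): W=c["world_to_cam"]; return -W[:3,:3].T@W[:3,3]
def ray(c,px):
    d=c["world_to_cam"][:3,:3].T@np.linalg.inv(c["mtx"])@np.array([px[0],px[1],1.]); return d/np.linalg.norm(d)
def onplane(c,px,n,p):
    o=cam_c(c);d=ray(c,px); n=np.array(n,float); return o+d*(n@(np.array(p)-o))/(n@d)
def proj(c,P):
    W=c["world_to_cam"]; v=W[:3,:3]@np.array(P)+W[:3,3]; v=c["mtx"]@v; return v[:2]/v[2]
E
python3 - <<'E'
from h import *
t=np.load("top0.npz");s=np.load("side0.npz")
print("cams",cam_c(t),cam_c(s))
P=[onplane(t,p,[0,0,1],[0,0,.01]) for p in[(277,170),(371,238),(315,322),(217,255)]]
P=np.array(P);print(P, [np.linalg.norm(P[i]-P[i-1]) for i in range(4)])
# image: open side corners = 0,1 ; A-frame corners 2,3
x=(P[2]+P[3]-P[0]-P[1]);x/=np.linalg.norm(x);yaw=np.arctan2(x[1],x[0]);print("x",x,yaw)
print(P.mean(0)-.015*x)
for n,p in[("pump",(505,190)),("gauge",(498,296)),("tray",(125,306))]: print(n,onplane(t,p,[0,0,1],[0,0,.02]))
for c,n,(a,b,w,h) in((s,"side",(285,175,110,170)),(t,"top",(210,160,240,170))):
    k=4 if n=="side" else 3
    im=c["image"][b:b+h,a:a+w,::-1]; cv2.imwrite(f"pics/{n}0c.png",cv2.convertScaleAbs(cv2.resize(im,None,fx=k if n=="top" else 3.5,fy=k if n=="top" else 3.5,interpolation=cv2.INTER_CUBIC),alpha=1.6))
E
```

```text
cams [0.5038 0.1408 1.1315] [1.0528 0.9049 0.9967]
[[ 0.6917  0.2137  0.01  ]
 [ 0.5412 -0.0023  0.01  ]
 [ 0.3499  0.1212  0.01  ]
 [ 0.4965  0.3446  0.01  ]] [np.float64(0.2350261938832459), np.float64(0.2633118335869225), np.float64(0.22770345305182652), np.float64(0.2671258831048309)]
x [-0.8353  0.5497  0.    ] 2.5595578355258843
[0.5324 0.1611 0.01  ]
pump [ 0.6554 -0.3039  0.02  ]
gauge [ 0.4158 -0.289   0.02  ]
tray [0.3801 0.5429 0.02  ]
```

View pics/top0c.png

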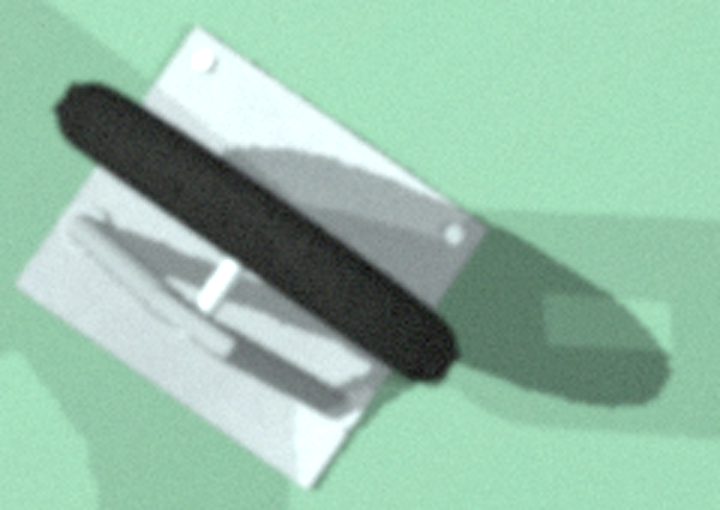

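View pics/side0c.png

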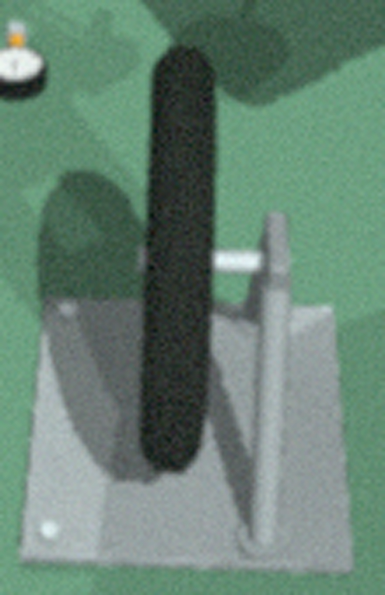

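The top crop shows the tyre edge-on, with the shadow of its ellipse ending near full-image pixel (430,265) and a lit patch at about (411,267). The side crop is also edge-on, so the valve is hidden in both views. The measured yaw of about 2.56 disagrees with the stated 1.1–1.6. I'll check the calibration, then rectify the floor to read the shadows.

Run:
```python
from h import *
from bench import cams
t=np.load("top0.npz");s=np.load("side0.npz")
print("base",proj(s,[0,0,0]),"tcp",proj(s,[.163,-.551,.246]))
H=np.array([.5324,.1611,.178]);print("hub",proj(s,H),proj(t,H))
for c in(s,t):
    im=c["image"].astype(int); m=(im.max(2)<55).astype(np.uint8); b=(230,170,110,130) if c is t else (315,180,45,140)
    n,l,st,ce=cv2.connectedComponentsWithStats(m[b[1]:b[1]+b[3],b[0]:b[0]+b[2]] if c is s else m)
    print([(tuple(a),tuple(q.round(1))) for a,q in zip(st[1:],ce[1:]) if a[4]>800])
out=[]
for n in("top","side"):
    fr=[cams.capture(n) for _ in range(8)]; c=fr[0]; im=np.mean([f["image"].astype(float) for f in fr],0); np.savez(f"{n}1.npz",image=im.astype(np.uint8),mtx=c["mtx"],world_to_cam=c["world_to_cam"])
    # rectify z=0: x 0.3..0.8 up, y 0.4..-0.2 right ; 1mm/px
    src=np.array([proj(c,[x,y,0]) for x,y in((.75,.4),(.75,-.15),(.35,-.15),(.35,.4))],np.float32)
    M=cv2.getPerspectiveTransform(src,np.array([[0,0],[550,0],[550,400],[0,400]],np.float32))
    r=cv2.warpPerspective(im.astype(np.float32),M,(550,400),flags=cv2.INTER_CUBIC)
    g=np.clip((r.mean(2)-20)*2.0,0,255)
    for y in range(0,550,50): cv2.putText(g,"%d"%(400-y),(y,8),0,.3,255)
    for x in range(50,400,50): cv2.putText(g,"%d"%(750-x),(0,x),0,.3,255)
    cv2.imwrite(f"pics/rect_{n}.png",cv2.resize(g,None,fx=1.45,fy=1.45))
```

```text
base [438.8024 204.4005] tcp [312.8732  83.4088]
hub [334.3304 247.1181] [297.2908 238.3053]
[((np.int32(0), np.int32(0), np.int32(45), np.int32(130), np.int32(2623)), (np.float64(20.5), np.float64(64.6)))]
[((np.int32(229), np.int32(188), np.int32(134), np.int32(99), np.int32(3660)), (np.float64(296.6), np.float64(237.1))), ((np.int32(368), np.int32(396), np.int32(174), np.int32(84), np.int32(6218)), (np.float64(449.6), np.float64(442.5)))][ WARN:0@12.045] global loadsave.cpp:1063 imwrite_ Unsupported depth image for selected encoder is fallbacked to CV_8U.
```

View pics/rect_top.png

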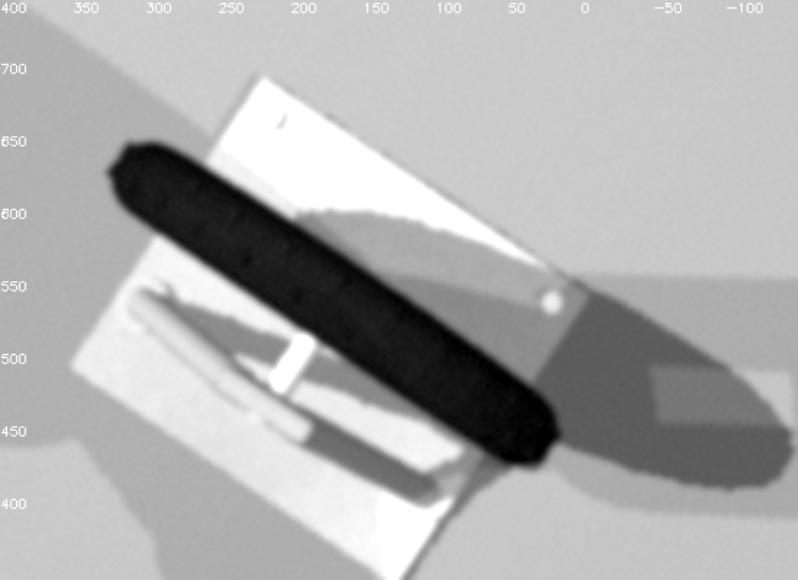

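The calibration checks out: the base, TCP and hub all project where they should. The wheel's plane contains both camera directions (stand yaw 2.56), so only shadows can show inside it. The rectified view shows the arm's own shadow lying over the wheel. I'll move the arm aside, to the right and stretched low, and look at the shadows again.

```bash
cat >> h.py <<'E'
from scipy.spatial.transform import Rotation as R
def tool(s): return R.from_quat(s["orientation"])
def rel(s,p): # cm in tool axes
    return tool(s).as_matrix().T@(np.array(p)-s["tcp_pos"])*100
E
python3 - <<'E'
from h import *
from bench import bot
s=bot.read_state();print(tool(s).as_matrix(),rel(s,[.10,-.80,.2]))
E
```

```text
[[-0.      0.2829 -0.9592]
 [-0.     -0.9592 -0.2829]
 [-1.      0.      0.    ]] [ 4.6729 22.0601 13.0411]
```

```bash
python3 -m pendant '[[[1,4,2.5],[0,0,0],0],[[2,8,5],[0,0,0],0],[[3,13,8],[0,0,0],0],[[4,17,10],[0,0,0],0],[[4.7,22,13],[0,0,0],0]]'
cat > rect.py <<'E'
from h import *
from bench import cams
import sys
def rect(tag,n="top",k=8):
    fr=[cams.capture(n) for _ in range(k)]; c=fr[0]; im=np.mean([f["image"].astype(float) for f in fr],0).astype(np.float32)
    np.savez(f"{tag}.npz",image=im,mtx=c["mtx"],world_to_cam=c["world_to_cam"])
    cv2.imwrite(f"pics/{tag}_full.png",im[...,::-1])
    w=[(.9,.55),(.9,-.2),(.35,-.2),(.35,.55)]
    src=np.array([proj(c,[x,y,0]) for x,y in w],np.float32)
    M=cv2.getPerspectiveTransform(src,np.array([[0,0],[750,0],[750,550],[0,550]],np.float32))
    r=cv2.warpPerspective(im,M,(750,550),flags=cv2.INTER_CUBIC)
    g=np.clip((r.mean(2)-30)*1.8,0,255)
    for y in range(0,750,50): cv2.putText(g,"%d"%(550-y),(y,8),0,.3,255)
    for x in range(50,550,50): cv2.putText(g,"%d"%(900-x),(0,x),0,.3,255)
    cv2.imwrite(f"pics/{tag}.png",g.astype(np.uint8))
if __name__=="__main__": rect(sys.argv[1],*sys.argv[2:3])
E
python3 rect.py rt2
```

```text
time: 1.4
tcp_pos: [0.1033, -0.7875, 0.2002]
orientation: [0.7, 0.101, -0.7, 0.101]
contact_force: [-0.7, -0.4, 0.4]
gripper_width: 0.575[ WARN:0@39.615] global loadsave.cpp:1063 imwrite_ Unsupported depth image for selected encoder is fallbacked to CV_8U.
```

View pics/rt2.png

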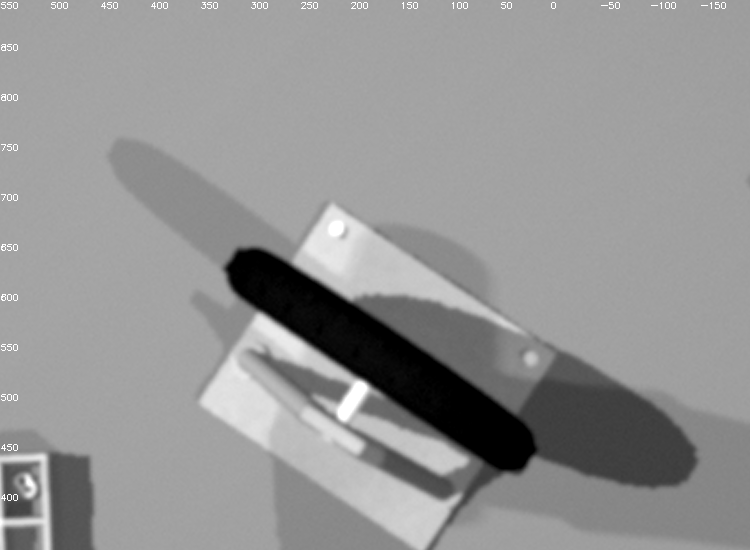

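The shadow picture shows only solid ellipses: light 1's ends at about (695,460), and light 2's is a thin sliver ending at about (110,145). Both lights run too close to the wheel's plane to shine through it. That leaves touch for finding the valve.

I'll come in from the A-frame side, above its apex, with one finger of the open hand inside the upper gap. First I need the apex height and the waypoints.

Run:
```python
from h import *
from bench import bot
c=np.load("side0.npz"); X=np.array([-.8353,.5497,0]);H=np.array([.5324,.1611,.178])
for xs in(.059,.07,.081): print("apex",xs,onplane(c,(363.6,235.6),X,H+xs*X))
s=bot.read_state();print(s["q"],s["tcp_pos"],s["contact_force"])
T=tool(s).as_matrix()
p=s["tcp_pos"]
for w in([.25,-.55,.38],[.42,-.3,.5],[.44,-.06,.5],[.40,.15,.5],[.30,.32,.48]):
    w=np.array(w);print(w,(T.T@(w-p))*100,np.linalg.norm(w-p)*100);p=w
```

```text
apex 0.059 [0.5385 0.2776 0.3048]
apex 0.07 [0.4717 0.1963 0.2151]
apex 0.081 [0.405  0.1149 0.1253]
[-1.5879  0.6966  0.9854  0.0001  1.4571 -0.3049] [ 0.1044 -0.7856  0.204 ] [ 0.7127 -0.764   0.6779]
[ 0.25 -0.55  0.38] [-17.6599 -18.4211 -20.6353] 32.81806632761738
[ 0.42 -0.3   0.5 ] [-12.0609 -19.1181 -23.3887] 32.526911934581186
[ 0.44 -0.06  0.5 ] [ -0.0593 -22.4453  -8.7295] 24.083189157584588
[0.4  0.15 0.5 ] [ -0.0522 -21.2716  -2.1248] 21.37755832643195
[0.3  0.32 0.48] [  1.9573 -19.1439   4.7624] 19.824227601599013
```

```bash
python3 -m pendant '[[[-2.8,-2.8,-3],[0,0,0],1],[[-5.6,-5.6,-6],[0,0,0],1],[[-8.4,-8.4,-9],[0,0,0],1],[[-11.2,-11.2,-12],[0,0,0],1],[[-14,-14,-15],[0,0,0],1]]' | tail -4
python3 -m pendant '[[[-2.8,-2.8,-3],[0,0,0],1],[[-5.6,-5.6,-6],[0,0,0],1],[[-8.4,-8.4,-9],[0,0,0],1],[[-11.2,-11.2,-12],[0,0,0],1],[[-14,-14,-15],[0,0,0],1]]' | tail -4
python3 -m pendant '[[[-0.3,-3.5,-3.5],[-0.14,0,0],1],[[-0.6,-7,-7],[-0.28,0,0],1],[[-0.9,-10.5,-10.5],[-0.42,0,0],1],[[-1.2,-14,-14],[-0.56,0,0],1],[[-1.5,-17.5,-17.5],[-0.7,0,0],1]]'| tail -4
python3 -m pendant '[[[0,-2.8,-4],[0,0,0],1],[[0,-5.6,-8],[0,0,0],1],[[0,-8.4,-12],[0,0,0],1],[[0,-11.2,-16],[0,0,0],1],[[0,-14,-20],[0,0,0],1]]'| tail -4
python3 -m pendant '[[[0,-3,-2.5],[0,0,0],1],[[0,-6,-5],[0,0,0],1],[[0,-9,-7.5],[0,0,0],1],[[0,-12,-10],[0,0,0],1],[[0,-15,-12.5],[0,0,0],1]]'
python3 -c "
from h import *
from bench import bot
s=bot.read_state();print(s['time'],s['q'],s['tcp_pos'],tool(s).as_matrix())"
```

```text
tcp_pos: [0.209, -0.6067, 0.3447]
orientation: [0.7, 0.1, -0.7, 0.102]
contact_force: [0.3, -0.9, 0.2]
gripper_width: 0.636
tcp_pos: [0.3125, -0.4293, 0.4844]
orientation: [0.7, 0.1, -0.699, 0.103]
contact_force: [0.4, -0.3, 0.6]
gripper_width: 0.996
tcp_pos: [0.43, -0.212, 0.4983]
orientation: [0.622, 0.336, -0.621, 0.338]
contact_force: [0.2, 0.9, -0.1]
gripper_width: 0.999
tcp_pos: [0.4218, 0.0313, 0.4978]
orientation: [0.624, 0.334, -0.621, 0.336]
contact_force: [2.2, -0.7, 0.6]
gripper_width: 1.001
time: 4.3
tcp_pos: [0.3651, 0.2171, 0.4978]
orientation: [0.624, 0.335, -0.621, 0.336]
contact_force: [0.5, 0.6, 0.7]
gripper_width: 1.001
4.3 [ 0.2554 -0.2556  1.5389  0.      1.8541  0.8384] [0.3651 0.2171 0.4978] [[ 0.0041  0.8348 -0.5505]
 [ 0.0011 -0.5505 -0.8348]
 [-1.      0.0028 -0.0032]]
```

```bash
python3 -m pendant '[[[0,0,0],[0,0,0.14],1],[[0,0,0],[0,0,0.28],1],[[0,0,0],[0,0,0.42],1],[[0,0,0],[0,0,0.56],1],[[0,0,0],[0,0,0.7],1]]'
cat > st.py <<'E'
from h import *
from bench import bot,cams
s=bot.read_state();X=np.array([-.8353,.5497,0]);Y=np.array([-.5497,-.8353,0]);H=np.array([.5324,.1611,.178])
p=s["tcp_pos"]-H;T=tool(s).as_matrix()
print("t",s["time"],"q",s["q"],"stand(mm)",1000*np.array([p@X,p@Y,p[2]]),"toolaxes in stand\n",np.array([X,Y,[0,0,1]])@T)
f=s["contact_force"];print("F stand",f@X,f@Y,f[2])
E
python3 st.py
```

```text
time: 4.8
tcp_pos: [0.3661, 0.2154, 0.4988]
orientation: [0.702, 0.1, -0.466, 0.529]
contact_force: [0.2, -1.1, -1.4]
gripper_width: 1.0
t 4.8 q [ 0.699  -0.375   1.7652 -0.6713  1.5198  1.2375] stand(mm) [168.7121  46.0664 320.7834] toolaxes in stand
 [[-0.6497 -0.7601 -0.0004]
 [-0.0052  0.0038  0.9999]
 [-0.7601  0.6497 -0.0064]]
F stand -0.7508747333276828 0.783737638729636 -1.3673162134232695
```

```bash
cat > ik.py <<'E'
from h import *
from scipy.optimize import least_squares
X=np.array([-.8353,.5497,0]);Y=np.array([-.5497,-.8353,0]);Z=np.array([0,0,1.]);H=np.array([.5324,.1611,.178])
def fk(q):
    q1,q2,q3,q4,q5=q[:5];c,s=np.cos,np.sin;e=q2+q3
    u=np.array([c(q1),s(q1),0]);l=np.array([-s(q1),c(q1),0])
    W=.1177*l+(.44*s(q2)+.5147*s(e)+.09*c(e))*u+(.3158+.44*c(q2)+.5147*c(e)-.09*s(e))*Z
    F=s(e)*u+c(e)*Z; D=c(e)*u-s(e)*Z       # forearm, in-plane 'down'
    a=c(q5)*F+s(q5)*(c(q4)*D+s(q4)*l)
    return W+.303*a,a,F
lo=[-2.99,-.89,.3,-4,0];hi=[2.99,2.07,2.58,4.2,2.63]
def ik(p,a,q0=(.7,-.37,1.77,-.67,1.52)):
    r=least_squares(lambda q:np.r_[fk(q)[0]-p,.3*(fk(q)[1]-a)],q0,bounds=(lo,hi)); return r.x,np.abs(r.fun).max()
E
python3 - <<'E'
from ik import *
print(fk([.699,-.375,1.7652,-.6713,1.5198]))
for z in(.25,.30):
  for pd in(10,20,30,40):
    for yd in(-20,0,20,40):
      pt,yw=np.radians([pd,yd]); h=-X*np.cos(yw)-Y*np.sin(yw); a=np.cos(pt)*h-np.sin(pt)*Z
      q,e=ik(H+.02*X+(z-.178)*Z,a); print(z,pd,yd,q,"%.1e"%e)
E
```

```text
(array([0.3662, 0.2157, 0.4988]), array([ 0.5456, -0.3529, -0.7601]), array([0.753 , 0.633 , 0.1796]))
0.25 10 -20 [ 0.6608  0.4547  1.8405 -1.4258  1.4711] 1.2e-05
0.25 10 0 [ 0.6226  0.2849  2.098  -1.7181  1.1933] 1.2e-05
0.25 10 20 [ 0.4541  0.1008  2.3381 -2.2146  0.8963] 1.4e-05
0.25 10 40 [ 0.0881 -0.0716  2.5148 -3.1845  0.6982] 1.5e-05
0.25 20 -20 [ 0.6344  0.3528  1.8455 -1.2871  1.3645] 1.0e-05
0.25 20 0 [ 0.5919  0.1669  2.091  -1.5315  1.0498] 1.1e-05
0.25 20 20 [ 0.4268 -0.0417  2.3166 -1.9356  0.6643] 1.3e-05
0.25 20 40 [ 0.0897 -0.2375  2.4773 -3.2204  0.3207] 1.3e-05
0.25 30 -20 [ 0.5909  0.262   1.8424 -1.1291  1.2759] 8.1e-06
0.25 30 0 [ 0.5429  0.0732  2.0666 -1.2963  0.9471] 8.5e-06
0.25 30 20 [ 0.3855 -0.1343  2.2668 -1.4768  0.5286] 9.8e-06
0.25 30 40 [ 0.0919 -0.3138  2.402   1.2771  0.0219] 1.0e-05
0.25 40 -20 [ 0.5316  0.186   1.8314 -0.9504  1.2109] 5.9e-06
0.25 40 0 [ 0.4789  0.0087  2.0265 -1.0237  0.8992] 5.9e-06
0.25 40 20 [ 0.3354 -0.1754  2.1947 -0.9429  0.5346] 6.8e-06
0.25 40 40 [ 0.0943 -0.3186  2.3021  0.0591  0.286 ] 7.0e-06
0.3 10 -20 [ 0.6608  
[... 238 characters left out ...]
  0.2672  1.8304 -1.2684  1.3936] 1.0e-05
0.3 20 0 [ 0.5919  0.0618  2.0733 -1.4619  1.0589] 1.1e-05
0.3 20 20 [ 0.4268 -0.1742  2.2944 -1.7359  0.6235] 1.3e-05
0.3 20 40 [ 0.0897 -0.3974  2.4491 -3.3285  0.134 ] 1.3e-05
0.3 30 -20 [ 0.5909  0.1857  1.8159 -1.1033  1.321 ] 8.1e-06
0.3 30 0 [ 0.5429 -0.0171  2.0363 -1.2169  0.9844] 8.4e-06
0.3 30 20 [ 0.3855 -0.2405  2.2303 -1.2449  0.5586] 9.8e-06
0.3 30 40 [ 0.0919 -0.4312  2.3586  0.1254  0.1685] 1.0e-05
0.3 40 -20 [ 0.5316  0.1191  1.7948 -0.922   1.2723] 5.9e-06
0.3 40 0 [ 0.4789 -0.0671  1.9857 -0.9512  0.9636] 5.9e-06
0.3 40 20 [ 0.3354 -0.2593  2.1479 -0.7896  0.6196] 6.8e-06
0.3 40 40 [ 0.0943 -0.4064  2.2497  0.0403  0.4261] 7.0e-06
```

Touch plan:
- Closed fingers come in from above the A-frame, pitched about 40° down with the jaws level.
- With the tip at stand x ≥ 17 mm the finger overlaps the spokes (x < 18) but stays out of reach of the valve (|x| ≤ 8.5).
- I'll check reach over that zone, and check whether the joint-1 effort is a cleaner contact signal than the wrist force.

```bash
python3 -m pendant '[[[0,0,0],[-0.14,0,0],0],[[0,0,0],[-0.28,0,0],0],[[0,0,0],[-0.42,0,0],0],[[0,0,0],[-0.56,0,0],0],[[0,0,0],[-0.7,0,0],0]]' | tail -1
python3 -m pendant '[[[0,0,0],[-0.14,0,0],0],[[0,0,0],[-0.28,0,0],0],[[0,0,0],[-0.42,0,0],0],[[0,0,0],[-0.56,0,0],0],[[0,0,0],[-0.7,0,0],0]]' | tail -1
python3 -m pendant '[[[0,0,0],[-0.14,0,0],0],[[0,0,0],[-0.17,0,0],0],[[0,0,0],[-0.17,0,0],0],[[0,0,0],[-0.17,0,0],0],[[0,0,0],[-0.17,0,0],0]]' | tail -1
python3 st.py
python3 - <<'E'
from ik import *
from bench import bot,cams
p=np.radians(40)
a=-X*np.cos(p)-Z*np.sin(p)
for y,z,x in((0,60,45),(0,60,10),(-45,42,10),(-45,42,45),(45,42,17),(0,120,60)):
    q,e=ik(H+x/1e3*X+y/1e3*Y+z/1e3*Z-.008*a,a); print(y,z,x,q,"%.0e"%e)
E=[];F=[]
for i in range(6):
    cams.capture("top"); s=bot.read_state();E.append(s["effort"]);F.append(s["contact_force"])
print(np.array(E).mean(0),np.std(E,0),np.std(F,0))
E
```

```text
gripper_width: 0.569
gripper_width: 0.117
gripper_width: 0.002
t 6.3 q [ 0.6943 -0.3696  1.7624 -0.6655  1.522  -0.3357] stand(mm) [167.9036  45.4683 318.923 ] toolaxes in stand
 [[-0.6444 -0.0028 -0.7646]
 [-0.0001 -0.9999  0.0037]
 [-0.7646  0.0025  0.6445]]
F stand -0.32272424474755573 0.361441487802204 0.1689961554063947
0 60 45 [ 0.5447  0.0056  2.0461 -1.0276  0.9408] 6e-06
0 60 10 [ 0.4709  0.0225  2.029  -1.0356  0.8848] 6e-06
-45 42 10 [ 0.5186  0.1496  1.934  -1.0521  0.9049] 6e-06
-45 42 45 [ 0.5866  0.1357  1.9501 -1.0421  0.9551] 6e-06
45 42 17 [ 0.4283 -0.0531  2.1474 -1.0724  0.8311] 6e-06
0 120 60 [ 0.5775 -0.0927  2.0024 -0.9478  1.0443] 6e-06
[  0.0442 -19.5708 -37.7057  -2.6575  -0.9172  -0.0033] [0.0097 0.0201 0.0063 0.0006 0.0009 0.0023] [0.3997 0.4458 0.2748]
```

```bash
cat > go.py <<'E'
# print shift (cm, tool axes) that brings the tip (8 mm ahead of TCP) to stand x,y,z mm (z above hub)
import sys
from ik import *
from bench import bot
s=bot.read_state();T=tool(s).as_matrix();S=np.array([X,Y,Z])
tip=S@(s["tcp_pos"]-H+.008*T[:,0])*1e3
print("t %.1f tip"%s["time"],tip.round(1),"pitch %.1f"%np.degrees(np.arcsin(-T[2,0])),"tool in stand",(S@T).round(3).tolist(),"e0 %.3f"%s["effort"][0],"eff",s["effort"].round(2),"q",s["q"].round(2))
if len(sys.argv)>1:
    d=np.array(list(map(float,sys.argv[1:4])))-tip; p=np.radians(40)
    if len(sys.argv)>4: d=d+8*((S@T)[:,0]-np.array([-np.cos(p),0,-np.sin(p)]))  # with re-pitch about TCP
    print("shift cm",((S@T).T@d/10).round(2))
E
python3 go.py 60 0 110 r
```

```text
t 6.6 tip [162.4  45.  312.3] pitch 49.9 tool in stand [[-0.644, -0.003, -0.765], [0.001, -1.0, 0.002], [-0.765, 0.0, 0.644]] e0 0.029 eff [  0.03 -19.53 -37.71  -2.66  -0.92  -0.01] q [ 0.69 -0.37  1.76 -0.67  1.52 -0.34]
shift cm [22.07  4.52 -5.35]
```

```bash
python3 -m pendant '[[[4.4,0.9,-1],[0,-0.035,0],0],[[8.8,1.8,-2.1],[0,-0.07,0],0],[[13.2,2.7,-3.2],[0,-0.105,0],0],[[17.6,3.6,-4.3],[0,-0.14,0],0],[[22,4.5,-5.4],[0,-0.173,0],0]]' | tail -1
python3 go.py 40 0 62
```

```text
gripper_width: 0.004
t 7.1 tip [ 60.3  -0.2 108.8] pitch 39.9 tool in stand [[-0.767, -0.002, -0.642], [0.0, -1.0, 0.002], [-0.642, 0.001, 0.767]] e0 1.806 eff [  1.81 -34.28 -32.22  -1.43   1.41  -1.58] q [ 0.58 -0.08  2.02 -0.96  1.03  0.04]
shift cm [ 4.56 -0.02 -2.28]
```

```bash
python3 -m pendant '[[[2.3,0,-1.1],[0,0,0],0],[[4.5,0,-2.3],[0,0,0],0],[[4.5,0,-2.3],[0,0,0],0],[[4.5,0,-2.3],[0,0,0],0],[[4.5,0,-2.3],[0,0,0],0]]' | tail -2
python3 - <<'E'
from bench import cams
import cv2
a=cams.capture("side")["image"][150:350,240:440,::-1];b=cams.capture("top")["image"][150:350,200:400,::-1]
cv2.imwrite("pics/v7.png",cv2.convertScaleAbs(cv2.resize(cv2.hconcat([a,b]),None,fx=2,fy=2,interpolation=cv2.INTER_CUBIC),alpha=1.5))
E
python3 go.py 28 0 62
```

```text
contact_force: [-0.3, 0.5, -0.4]
gripper_width: 0.008
t 7.7 tip [41.2 -0.7 65.6] pitch 39.9 tool in stand [[-0.767, -0.002, -0.641], [-0.001, -1.0, 0.004], [-0.641, 0.003, 0.767]] e0 -0.120 eff [ -0.12 -30.58 -31.07  -2.7    0.42  -0.02] q [ 0.54 -0.01  2.04 -1.02  0.94  0.12]
shift cm [ 1.24 -0.07  0.57]
```

View pics/v7.png

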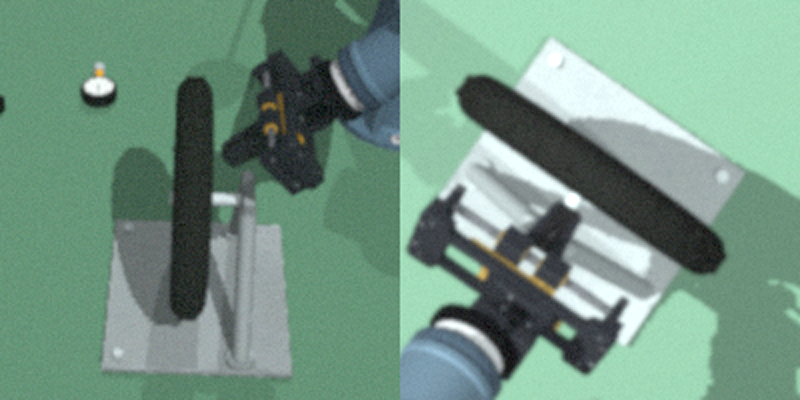

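The picture shows the closed fingers beside the wheel, above the A-frame and clear of everything: tip at about (235,150) in the side half and (570,205) in the top half. Now I'll insert with guarded small steps, using the joint-1 effort to detect contact.

```bash
cat > chk.py <<'E'
# exit 1 if joint-1 effort differs from reference by more than argv[1]; 'set' stores reference
import sys,os
from ik import *
from bench import bot
s=bot.read_state();e=s["effort"][0];T=tool(s).as_matrix();S=np.array([X,Y,Z]);tip=S@(s["tcp_pos"]-H+.008*T[:,0])*1e3
if sys.argv[1]=="set": open("ref","w").write(str(e))
r=float(open("ref").read());f=s["contact_force"]
print("t %.2f tip"%s["time"],tip.round(1),"de %.3f"%(e-r),"F",(S@f).round(1))
sys.exit(0 if sys.argv[1]=="set" or abs(e-r)<float(sys.argv[1]) else 1)
E
python3 -m pendant '[[[0.75,-0.07,0.25],[0,0,0],0],[[1.5,-0.07,0.5],[0,0,0],0],[[1.5,-0.07,0.5],[0,0,0],0],[[1.5,-0.07,0.5],[0,0,0],0],[[1.5,-0.07,0.5],[0,0,0],0]]' | tail -1
python3 chk.py set
python3 -m pendant '[[[0.1,0,0.08],[0,0,0],0],[[0.2,0,0.16],[0,0,0],0],[[0.3,0,0.24],[0,0,0],0],[[0.3,0,0.24],[0,0,0],0],[[0.3,0,0.24],[0,0,0],0]]' >/dev/null; python3 chk.py 0.5 &&
python3 -m pendant '[[[0.1,0,0.08],[0,0,0],0],[[0.15,0,0.13],[0,0,0],0],[[0.15,0,0.13],[0,0,0],0],[[0.15,0,0.13],[0,0,0],0],[[0.15,0,0.13],[0,0,0],0]]' >/dev/null; python3 chk.py 0.5 &&
python3 -m pendant '[[[0.1,0,0.08],[0,0,0],0],[[0.15,0,0.13],[0,0,0],0],[[0.15,0,0.13],[0,0,0],0],[[0.15,0,0.13],[0,0,0],0],[[0.15,0,0.13],[0,0,0],0]]' >/dev/null; python3 chk.py 0.5
```

```text
gripper_width: 0.006
t 8.20 tip [26.4  1.1 57.9] de 0.000 F [ 0.6 -0.7  0.1]
t 8.70 tip [23.9  0.9 57.6] de -4.926 F [13.7  2.9  5.4]
t 8.70 tip [23.9  0.9 57.6] de -4.926 F [13.7  2.9  5.4]
t 8.70 tip [23.9  0.9 57.6] de -4.926 F [13.7  2.9  5.4]
```

```bash
python3 -m pendant '[[[-0.6,0,-0.5],[0,0,0],0],[[-0.3,1.8,-0.75],[0,0,0],0],[[0,3.7,-1],[0,0,0],0],[[0,3.7,-1],[0,0,0],0],[[0,3.7,-1],[0,0,0],0]]' | tail -1
python3 chk.py set
python3 -m pendant '[[[0.1,0,0.08],[0,0,0],0],[[0.2,0,0.16],[0,0,0],0],[[0.3,0,0.24],[0,0,0],0],[[0.3,0,0.24],[0,0,0],0],[[0.3,0,0.24],[0,0,0],0]]' >/dev/null; python3 chk.py 0.6 && {
python3 -m pendant '[[[0.1,0,0.08],[0,0,0],0],[[0.2,0,0.16],[0,0,0],0],[[0.3,0,0.24],[0,0,0],0],[[0.3,0,0.24],[0,0,0],0],[[0.3,0,0.24],[0,0,0],0]]' >/dev/null; python3 chk.py 0.6 ; } && {
python3 -m pendant '[[[0.1,0,0.08],[0,0,0],0],[[0.2,0,0.16],[0,0,0],0],[[0.25,0,0.21],[0,0,0],0],[[0.25,0,0.21],[0,0,0],0],[[0.25,0,0.21],[0,0,0],0]]' >/dev/null; python3 chk.py 0.6; }
```

```text
gripper_width: 0.008
t 9.20 tip [ 29.2 -35.8  49.9] de 0.000 F [-0.9  0.5  0.4]
t 9.70 tip [ 25.  -35.9  50.3] de -0.173 F [-0.2  0.1  0.4]
t 10.20 tip [ 21.2 -36.1  50. ] de -0.167 F [ 0.2  0.3 -0.1]
t 10.70 tip [ 18. -36.  50.] de -0.156 F [-0.5 -0.7  0.5]
```

```bash
python3 chk.py set
python3 -m pendant '[[[-0.25,-0.8,0.3],[0,0,0],0],[[-0.45,-1.5,0.55],[0,0,0],0],[[-0.57,-2.1,0.68],[0,0,0],0],[[-0.66,-2.5,0.8],[0,0,0],0],[[-0.7,-2.8,0.84],[0,0,0],0]]' | tail -1;python3 chk.py 0.6
python3 -m pendant '[[[0,0,0],[0,0,0],0],[[0,0.02,0],[0,0,0],0],[[0,0.04,0],[0,0,0],0],[[0,0.04,0],[0,0,0],0],[[0,0.04,0],[0,0,0],0]]' | tail -1;python3 chk.py 0.6; python3 go.py
```

```text
t 10.70 tip [ 18. -36.  50.] de 0.000 F [-0.5 -0.7  0.5]
gripper_width: 0.003
t 11.20 tip [18.2 -8.5 61.4] de -1.621 F [ 0.5 -4.9 -1.3]
gripper_width: 0.004
t 11.70 tip [18.  -8.4 60.9] de -0.163 F [ 0.1 -0.7 -0.1]
t 11.7 tip [18.  -8.4 60.9] pitch 40.0 tool in stand [[-0.766, -0.003, -0.642], [0.002, -1.0, 0.002], [-0.642, 0.0, 0.766]] e0 -0.196 eff [ -0.2  -32.52 -30.79  -2.59   0.46  -0.01] q [ 0.5   0.03  2.02 -1.03  0.91  0.11]
```

The spoke was pushed with about 5 N, and the face contact at tip x = 23.9 confirms the axial calibration. Next I'll probe this gap's centre for the valve. Its side should meet the tip at tip x ≈ 11.9. I'll use 0.25 mm steps with a stop at about 0.5 N.

```bash
python3 -m pendant '[[[0.2,0.5,0],[0,0,0],0],[[0.4,1,0],[0,0,0],0],[[0.52,1.46,0],[0,0,0],0],[[0.52,1.46,0],[0,0,0],0],[[0.52,1.46,0],[0,0,0],0]]' | tail -1;python3 chk.py set
python3 -m pendant '[[[0.02,0,0.016],[0,0,0],0],[[0.04,0,0.032],[0,0,0],0],[[0.06,0,0.05],[0,0,0],0],[[0.06,0,0.05],[0,0,0],0],[[0.06,0,0.05],[0,0,0],0]]' | tail -1;python3 chk.py set
```

```text
gripper_width: 0.002
t 12.20 tip [ 14.  -23.1  57.4] de 0.000 F [ 0.1 -0.  -0.2]
gripper_width: 0.004
t 12.70 tip [ 13.3 -23.   57.7] de 0.000 F [ 0.2 -0.5  1.1]
```

```bash
python3 -m pendant '[[[0.01,0,0.008],[0,0,0],0],[[0.02,0,0.016],[0,0,0],0],[[0.02,0,0.016],[0,0,0],0],[[0.02,0,0.016],[0,0,0],0],[[0.02,0,0.016],[0,0,0],0]]' >/dev/null;python3 chk.py 0.2 && {
python3 -m pendant '[[[0.01,0,0.008],[0,0,0],0],[[0.02,0,0.016],[0,0,0],0],[[0.02,0,0.016],[0,0,0],0],[[0.02,0,0.016],[0,0,0],0],[[0.02,0,0.016],[0,0,0],0]]' >/dev/null;python3 chk.py 0.2; } && {
python3 -m pendant '[[[0.01,0,0.008],[0,0,0],0],[[0.02,0,0.016],[0,0,0],0],[[0.02,0,0.016],[0,0,0],0],[[0.02,0,0.016],[0,0,0],0],[[0.02,0,0.016],[0,0,0],0]]' >/dev/null;python3 chk.py 0.2; } && {
python3 -m pendant '[[[0.01,0,0.008],[0,0,0],0],[[0.02,0,0.016],[0,0,0],0],[[0.02,0,0.016],[0,0,0],0],[[0.02,0,0.016],[0,0,0],0],[[0.02,0,0.016],[0,0,0],0]]' >/dev/null;python3 chk.py 0.2; } && {
python3 -m pendant '[[[0.01,0,0.008],[0,0,0],0],[[0.02,0,0.016],[0,0,0],0],[[0.02,0,0.016],[0,0,0],0],[[0.02,0,0.016],[0,0,0],0],[[0.02,0,0.016],[0,0,0],0]]' >/dev/null;python3 chk.py 0.2; } && {
python3 -m pendant '[[[0.01,0,0.008],[0,0,0],0],[[0.02,0,0.016],[0,0,0],0],[[0.02,0,0.016],[0,0,0],0],[[0.02,0,0.016],[0,0,0],0],[[0.02,0,0.016],[0,0,0],0]]' >/dev/null;python3 chk.py 0.2; } && {
python3 -m pendant '[[[0.01,0,0.008],[0,0,0],0],[[0.02,0,0.016],[0,0,0],0],[[0.02,0,0.016],[0,0,0],0],[[0.02,0,0.016],[0,0,0],0],[[0.02,0,0.016],[0,0,0],0]]' >/dev/null;python3 chk.py 0.2; } && {
python3 -m pendant '[[[0.01,0,0.008],[0,0,0],0],[[0.02,0,0.016],[0,0,0],0],[[0.02,0,0.016],[0,0,0],0],[[0.02,0,0.016],[0,0,0],0],[[0.02,0,0.016],[0,0,0],0]]' >/dev/null;python3 chk.py 0.2; }
```

```text
t 13.20 tip [ 13.  -23.1  57.6] de -0.001 F [-0.3  0.7  0. ]
t 13.70 tip [ 12.7 -23.   57.6] de -0.026 F [ 0.1  0.2 -0. ]
t 14.20 tip [ 12.5 -23.   57.6] de -0.096 F [ 0.6 -0.  -0. ]
t 14.70 tip [ 12.3 -23.   57.5] de -0.248 F [ 1.3 -0.3 -0.6]
```

Contact seems to be building at tip x ≈ 12.5. I'll confirm it with one smaller step in and then a retreat.

```bash
python3 -m pendant '[[[0.006,0,0.005],[0,0,0],0],[[0.012,0,0.01],[0,0,0],0],[[0.012,0,0.01],[0,0,0],0],[[0.012,0,0.01],[0,0,0],0],[[0.012,0,0.01],[0,0,0],0]]' >/dev/null;python3 chk.py 0.2;python3 go.py
python3 -m pendant '[[[-0.04,0,-0.032],[0,0,0],0],[[-0.08,0,-0.064],[0,0,0],0],[[-0.08,0,-0.064],[0,0,0],0],[[-0.08,0,-0.064],[0,0,0],0],[[-0.08,0,-0.064],[0,0,0],0]]' >/dev/null;python3 chk.py 0.2;python3 go.py
```

```text
t 15.20 tip [ 12.1 -23.   57.6] de -0.396 F [ 1.6  0.5 -0.3]
t 15.2 tip [ 12.1 -23.   57.6] pitch 40.0 tool in stand [[-0.766, -0.003, -0.643], [0.002, -1.0, 0.002], [-0.643, 0.001, 0.766]] e0 -0.403 eff [ -0.4  -34.78 -31.24  -2.79   0.43  -0.01] q [ 0.5   0.07  1.98 -1.03  0.91  0.12]
t 15.70 tip [ 13.1 -23.1  57.6] de 0.014 F [-0.3  0.4 -0.6]
t 15.7 tip [ 13.1 -23.1  57.6] pitch 40.0 tool in stand [[-0.766, -0.003, -0.642], [0.002, -1.0, 0.002], [-0.642, 0.001, 0.766]] e0 0.007 eff [  0.01 -34.66 -30.98  -2.65   0.4   -0.01] q [ 0.5   0.07  1.98 -1.03  0.91  0.12]
```

The contact is real: 1.6 N at tip x = 12.1, gone on retreat. That matches the valve's side at x = 6, so the valve is in this gap, about 22° to −y of the top. I'll now turn the top towards −y by pushing from the next gap.

```bash
python3 -m pendant '[[[-1.46,0,-1.22],[0,0,0],0],[[-1.2,-2.2,-1.6],[0,0,0],0],[[-0.85,-4.5,-2],[0,0,0],0],[[-0.6,-6.7,-2.26],[0,0,0],0],[[-0.6,-6.7,-2.26],[0,0,0],0]]' >/dev/null;python3 chk.py set
python3 -m pendant '[[[0.2,0,0.17],[0,0,0],0],[[0.4,0,0.34],[0,0,0],0],[[0.6,0,0.5],[0,0,0],0],[[0.73,0,0.61],[0,0,0],0],[[0.73,0,0.61],[0,0,0],0]]' >/dev/null; python3 chk.py 0.6 && {
python3 -m pendant '[[[0.1,0,0.09],[0,0,0],0],[[0.2,0,0.17],[0,0,0],0],[[0.34,0,0.29],[0,0,0],0],[[0.34,0,0.29],[0,0,0],0],[[0.34,0,0.29],[0,0,0],0]]' >/dev/null; python3 chk.py 0.6; python3 go.py 18 23 57.5; }
```

```text
t 16.20 tip [33.  46.2 43. ] de 0.000 F [ 0.8 -1.  -0. ]
t 16.70 tip [22.6 43.6 44.1] de 0.189 F [-0.5  0.6 -0.4]
t 17.20 tip [18.4 44.  44.1] de 0.232 F [-0.  -0.1 -0.3]
t 17.2 tip [18.4 44.  44.1] pitch 40.0 tool in stand [[-0.766, -0.003, -0.642], [0.002, -1.0, 0.002], [-0.643, 0.001, 0.766]] e0 -0.044 eff [ -0.04 -27.31 -30.46  -2.51   0.39  -0.01] q [ 0.43 -0.06  2.15 -1.07  0.84  0.12]
shift cm [-0.83  2.1   1.04]
```

```bash
python3 -m pendant '[[[-0.27,0.6,0.42],[0,0,0],0],[[-0.48,1.2,0.77],[0,0,0],0],[[-0.65,1.8,1.06],[0,0,0],0],[[-0.73,2.3,1.26],[0,0,0],0],[[-0.8,2.8,1.42],[0,0,0],0]]' >/dev/null;python3 chk.py 1
python3 -m pendant '[[[-0.08,0.6,0.09],[0,0,0],0],[[-0.12,1.2,0.15],[0,0,0],0],[[-0.13,1.8,0.15],[0,0,0],0],[[-0.1,2.4,0.11],[0,0,0],0],[[-0.04,2.9,0.05],[0,0,0],0]]' >/dev/null;python3 chk.py 1
python3 -m pendant '[[[0.1,0.6,-0.12],[0,0,0],0],[[0.25,1.2,-0.3],[0,0,0],0],[[0.4,1.7,-0.48],[0,0,0],0],[[0.6,2.2,-0.72],[0,0,0],0],[[0.85,2.7,-1.01],[0,0,0],0]]' >/dev/null;python3 chk.py 1;python3 go.py 33 44 44
```

```text
t 17.70 tip [15.5 15.7 60. ] de 0.562 F [ 1.   3.7 -2.5]
t 18.20 tip [ 15.2 -13.7  60.9] de 0.964 F [ 1.1  4.1 -0.8]
t 18.70 tip [ 15.2 -40.4  47.6] de 0.433 F [ 3.3  4.6 -0. ]
t 18.7 tip [ 15.2 -40.4  47.6] pitch 40.0 tool in stand [[-0.766, -0.003, -0.642], [0.002, -1.0, 0.002], [-0.642, 0.0, 0.766]] e0 0.157 eff [  0.16 -37.9  -32.88  -3.08  -0.94  -0.13] q [ 0.53  0.13  1.95 -1.04  0.92  0.15]
shift cm [-1.12 -8.45 -1.4 ]
```

```bash
python3 -m pendant '[[[-1.38,-0.2,-1.16],[0,0,0],0],[[-1.3,-3.2,-1.2],[0,0,0],0],[[-1.2,-6.2,-1.3],[0,0,0],0],[[-1.12,-8.4,-1.4],[0,0,0],0],[[-1.12,-8.4,-1.4],[0,0,0],0]]' >/dev/null;python3 chk.py set
python3 -m pendant '[[[0.2,0,0.17],[0,0,0],0],[[0.4,0,0.34],[0,0,0],0],[[0.6,0,0.5],[0,0,0],0],[[0.77,0,0.65],[0,0,0],0],[[0.77,0,0.65],[0,0,0],0]]' >/dev/null; python3 chk.py 0.6 && {
python3 -m pendant '[[[0.1,0,0.09],[0,0,0],0],[[0.2,0,0.17],[0,0,0],0],[[0.34,0,0.29],[0,0,0],0],[[0.34,0,0.29],[0,0,0],0],[[0.34,0,0.29],[0,0,0],0]]' >/dev/null; python3 chk.py 0.6; }
```

```text
t 19.20 tip [33.1 44.6 44.3] de 0.000 F [-0.2  0.1  0. ]
t 19.70 tip [22.5 43.6 44.1] de 0.221 F [-0.3 -0.  -1. ]
t 20.20 tip [18.4 44.  44.2] de 0.257 F [ 1.  -0.3  0.2]
```

Before pushing on, a control probe of this gap, where no valve is expected.

```bash
python3 -m pendant '[[[0.1,0,0.09],[0,0,0],0],[[0.2,0,0.17],[0,0,0],0],[[0.3,0,0.25],[0,0,0],0],[[0.4,0,0.34],[0,0,0],0],[[0.4,0,0.34],[0,0,0],0]]' >/dev/null;python3 chk.py set
python3 -m pendant '[[[0.01,0,0.008],[0,0,0],0],[[0.02,0,0.016],[0,0,0],0],[[0.02,0,0.016],[0,0,0],0],[[0.02,0,0.016],[0,0,0],0],[[0.02,0,0.016],[0,0,0],0]]' >/dev/null;python3 chk.py 0.2 && {
python3 -m pendant '[[[0.01,0,0.008],[0,0,0],0],[[0.02,0,0.016],[0,0,0],0],[[0.02,0,0.016],[0,0,0],0],[[0.02,0,0.016],[0,0,0],0],[[0.02,0,0.016],[0,0,0],0]]' >/dev/null;python3 chk.py 0.2; } && {
python3 -m pendant '[[[0.01,0,0.008],[0,0,0],0],[[0.02,0,0.016],[0,0,0],0],[[0.02,0,0.016],[0,0,0],0],[[0.02,0,0.016],[0,0,0],0],[[0.02,0,0.016],[0,0,0],0]]' >/dev/null;python3 chk.py 0.2; } && {
python3 -m pendant '[[[0.01,0,0.008],[0,0,0],0],[[0.02,0,0.016],[0,0,0],0],[[0.02,0,0.016],[0,0,0],0],[[0.02,0,0.016],[0,0,0],0],[[0.02,0,0.016],[0,0,0],0]]' >/dev/null;python3 chk.py 0.2; } && {
python3 -m pendant '[[[0.01,0,0.008],[0,0,0],0],[[0.02,0,0.016],[0,0,0],0],[[0.02,0,0.016],[0,0,0],0],[[0.02,0,0.016],[0,0,0],0],[[0.02,0,0.016],[0,0,0],0]]' >/dev/null;python3 chk.py 0.2; } && {
python3 -m pendant '[[[0.01,0,0.008],[0,0,0],0],[[0.02,0,0.016],[0,0,0],0],[[0.03,0,0.024],[0,0,0],0],[[0.04,0,0.032],[0,0,0],0],[[0.04,0,0.032],[0,0,0],0]]' >/dev/null;python3 chk.py 0.2; } && {
python3 -m pendant '[[[0.01,0,0.008],[0,0,0],0],[[0.02,0,0.016],[0,0,0],0],[[0.03,0,0.024],[0,0,0],0],[[0.04,0,0.032],[0,0,0],0],[[0.04,0,0.032],[0,0,0],0]]' >/dev/null;python3 chk.py 0.2; }; python3 go.py 16 16 60
```

```text
t 20.70 tip [13.  44.  44.2] de 0.000 F [-0.6 -0.3  0.2]
t 21.20 tip [12.9 43.9 44.2] de 0.040 F [-0.9  0.1  1. ]
t 21.70 tip [12.7 44.  44.2] de 0.043 F [ 0.5 -0.1 -1.2]
t 22.20 tip [12.4 44.  44.1] de 0.040 F [-0.   0.1 -0.1]
t 22.70 tip [12.1 43.9 44.1] de 0.044 F [ 0.6 -0.1  0.1]
t 23.20 tip [11.9 44.  44.1] de 0.042 F [ 0.7 -0.   0.3]
t 23.70 tip [11.4 43.9 44.1] de 0.040 F [ 0.7  0.6 -0.8]
t 24.20 tip [10.8 44.  44.1] de 0.041 F [-0.6  0.6 -1.1]
t 24.2 tip [10.8 44.  44.1] pitch 40.0 tool in stand [[-0.766, -0.003, -0.642], [0.002, -1.0, 0.002], [-0.643, 0.001, 0.766]] e0 -0.004 eff [ -0.   -27.62 -30.46  -2.47   0.36  -0.01] q [ 0.42 -0.06  2.14 -1.07  0.83  0.11]
shift cm [-1.42  2.79  0.88]
```

The control gap is clean: flat to 1 mm past the depth where the valve touched, so the first gap holds the valve. Next is the second 72° stroke, then I straddle the top spoke and close on it at y = 0 to bring it upright.

```bash
python3 -m pendant '[[[-0.4,0.6,0.32],[0,0,0],0],[[-0.73,1.2,0.57],[0,0,0],0],[[-1.02,1.8,0.75],[0,0,0],0],[[-1.2,2.3,0.84],[0,0,0],0],[[-1.42,2.8,0.9],[0,0,0],0]]' >/dev/null;python3 chk.py 1
python3 -m pendant '[[[-0.08,0.6,0.09],[0,0,0],0],[[-0.12,1.2,0.15],[0,0,0],0],[[-0.13,1.8,0.15],[0,0,0],0],[[-0.1,2.4,0.11],[0,0,0],0],[[-0.04,2.9,0.05],[0,0,0],0]]' >/dev/null;python3 chk.py 1
python3 -m pendant '[[[0.1,0.6,-0.12],[0,0,0],0],[[0.25,1.2,-0.3],[0,0,0],0],[[0.4,1.7,-0.48],[0,0,0],0],[[0.6,2.2,-0.72],[0,0,0],0],[[0.85,2.7,-1.01],[0,0,0],0]]' >/dev/null;python3 chk.py 1;python3 go.py 33 6 60
```

```text
t 24.70 tip [15.8 15.5 60.5] de 1.355 F [-2.1  4.4 -1.5]
t 25.20 tip [ 15.9 -13.6  60.6] de 0.608 F [ 1.2  4.  -1.3]
t 25.70 tip [ 15.8 -40.3  47.5] de 0.196 F [2.8 5.4 0.5]
t 25.7 tip [ 15.8 -40.3  47.5] pitch 40.0 tool in stand [[-0.766, -0.003, -0.642], [0.002, -1.0, 0.002], [-0.642, 0.0, 0.766]] e0 0.151 eff [  0.15 -37.91 -32.95  -3.11  -0.96  -0.14] q [ 0.53  0.12  1.95 -1.04  0.92  0.15]
shift cm [-2.11 -4.64 -0.14]
```

```bash
python3 -m pendant '[[[-1.38,-0.2,-1.16],[0,0,0],0],[[-1.6,-2.4,-0.8],[0,0,0],0.5],[[-2.1,-4.64,-0.14],[0,0,0],0.5],[[-2.1,-4.64,-0.14],[0,0,0],0.5],[[-2.1,-4.64,-0.14],[0,0,0],0.5]]' |tail -1;python3 chk.py set
python3 -m pendant '[[[0.2,0,0.17],[0,0,0],0.5],[[0.4,0,0.34],[0,0,0],0.5],[[0.6,0,0.5],[0,0,0],0.5],[[0.77,0,0.65],[0,0,0],0.5],[[0.77,0,0.65],[0,0,0],0.5]]' |tail -1; python3 chk.py 0.6 && {
python3 -m pendant '[[[0.15,0,0.13],[0,0,0],0.5],[[0.3,0,0.25],[0,0,0],0.5],[[0.45,0,0.38],[0,0,0],0.5],[[0.6,0,0.5],[0,0,0],0.5],[[0.6,0,0.5],[0,0,0],0.5]]' |tail -1; python3 chk.py 0.6; python3 go.py 14 0 62; }
```

```text
gripper_width: 0.346
t 26.20 tip [32.4  4.9 61.2] de 0.000 F [1.2 0.3 0.3]
gripper_width: 0.5
t 26.70 tip [22.4  6.3 59.9] de -0.047 F [ 1.2  0.5 -0.2]
gripper_width: 0.501
t 27.20 tip [14.9  6.8 59.7] de 0.035 F [ 1.3  1.6 -0.1]
t 27.2 tip [14.9  6.8 59.7] pitch 40.0 tool in stand [[-0.766, -0.003, -0.643], [0.003, -1.0, 0.002], [-0.643, -0.0, 0.766]] e0 -0.008 eff [ -0.01 -31.58 -32.45  -2.94  -0.15  -0.07] q [ 0.47  0.    2.05 -1.03  0.89  0.1 ]
shift cm [-0.08  0.68  0.24]
```

```bash
python3 -m pendant '[[[0,0.25,0.07],[0,0,0],0.5],[[0,0.5,0.14],[0,0,0],0.5],[[0,0.68,0.2],[0,0,0],0.5],[[0,0.68,0.2],[0,0,0],0.45],[[0,0.68,0.2],[0,0,0],0.4]]' |tail -1; python3 chk.py 0.6
python3 -m pendant '[[[0,0,0],[0,0,0],0.34],[[0,0,0],[0,0,0],0.28],[[0,0,0],[0,0,0],0.23],[[0,0,0],[0,0,0],0.2],[[0,0,0],[0,0,0],0.18]]' |tail -1; python3 chk.py 0.6
python3 -m pendant '[[[0,0,0],[0,0,0],0.17],[[0,0,0],[0,0,0],0.16],[[0,0,0],[0,0,0],0.15],[[0,0,0],[0,0,0],0.14],[[0,0,0],[0,0,0],0.14]]' |tail -1; python3 chk.py 0.6;python3 go.py 14 0 62
```

```text
gripper_width: 0.402
t 27.70 tip [13.5 -0.5 61.8] de 0.455 F [0.8 2.4 0.8]
gripper_width: 0.184
t 28.20 tip [13.5 -0.5 61.7] de 1.342 F [-0.7  4.3  2. ]
gripper_width: 0.148
t 28.70 tip [13.5 -0.9 61.8] de 1.406 F [-1.9  0.3  0.9]
t 28.7 tip [13.5 -0.9 61.8] pitch 40.0 tool in stand [[-0.766, -0.002, -0.642], [0.001, -1.0, 0.002], [-0.642, 0.001, 0.766]] e0 1.363 eff [  1.36 -31.13 -29.98  -2.08   0.14  -0.16] q [ 0.48  0.01  2.03 -1.03  0.9   0.1 ]
shift cm [-0.05 -0.09 -0.02]
```

The grip closed on the top spoke at width 0.148 (13 mm, spoke 14 mm) with tip y = −0.9 mm. Before releasing, I'll check the hub's y position independently from the tyre's silhouette ends in both starting images.

Run:
```python
from ik import *
t=np.linspace(0,2*np.pi,721)
for n,box in(("top",(215,175,150,125)),("side",(318,170,40,150))):
    c=np.load(n+"0.npz");a,b,w,h=box;m=np.zeros(c["image"].shape[:2],np.uint8);m[b:b+h,a:a+w]=(c["image"][b:b+h,a:a+w].max(2)<52)
    k,l,st,_=cv2.connectedComponentsWithStats(m);m=l==1+np.argmax(st[1:,4]);v,u=np.nonzero(m);P=np.c_[u,v]
    def ends(Hh,d): Q=np.array([proj(c,Hh+.15*(np.sin(q)*Y+np.cos(q)*Z)) for q in t]);return (Q@d).min(),(Q@d).max()
    d=proj(c,H+.15*Y)-proj(c,H-.15*Y) if n=="top" else proj(c,H+.15*Z)-proj(c,H-.15*Z);d/=np.linalg.norm(d)
    e=np.array(ends(H,d));g=(np.array(ends(H+.005*Y,d))-e)/5
    o=np.array([np.sort(P@d)[3]-.5,np.sort(P@d)[-4]+.5]);print(n,"model",e,"mask",o,"px/mm",g,"dY mm",(o-e)/g,(o-e).mean()/g.mean())
```

```text
top model [300.5302 458.6156] mask [299.1857 455.9927] px/mm [0.5351 0.5315] dY mm [-2.5126 -4.9347] -3.7195428093863026
side model [-291.3428 -169.608 ] mask [-292.9372 -169.7898] px/mm [0.3099 0.2358] dY mm [-5.145  -0.7711] -3.2551294546658203
```

Both views put the hub about 3.5 mm further to −y than the plate corners did. I'll shift the gripped spoke 2 mm that way, then release, withdraw and look.

```bash
python3 -m pendant '[[[0,0.06,0],[0,0,0],0.14],[[0,0.12,0],[0,0,0],0.14],[[0,0.2,0],[0,0,0],0.14],[[0,0.2,0],[0,0,0],0.14],[[0,0.2,0],[0,0,0],0.14]]' |tail -1; python3 chk.py 5
python3 -m pendant '[[[0,0,0],[0,0,0],0.2],[[0,0,0],[0,0,0],0.3],[[0,0,0],[0,0,0],0.4],[[0,0,0],[0,0,0],0.5],[[0,0,0],[0,0,0],0.5]]' |tail -1; python3 chk.py 5
```

```text
gripper_width: 0.156
t 29.20 tip [13.5 -2.3 61.9] de 2.029 F [-1.1  3.6  5.1]
gripper_width: 0.499
t 29.70 tip [13.8 -2.5 61.3] de 0.060 F [-0.6 -0.5 -0.3]
```

```bash
python3 -m pendant '[[[-0.8,0,-0.65],[0,0,0],0.5],[[-1.9,0,-1.6],[0,0,0],0.5],[[-3.4,0,-2.85],[0,0,0],0.5],[[-6.5,0,-3],[0,0,0],0.5],[[-10.5,0,-3],[0,0,0],0.5]]' |tail -1; python3 chk.py 5
python3 -m pendant '[[[-4,0,0],[0,0,0],0.5],[[-8,0,0],[0,0,0],0.5],[[-10,0,0],[0,0,0],0.5],[[-10,0,0],[0,0,0],0.5],[[-10,0,0],[0,0,0],0.5]]' |tail -1; python3 chk.py 5
python3 - <<'E'
from ik import *
from bench import cams
im={}
for n in("top","side"):
    c=cams.capture(n);im[n]=c["image"]; d=np.abs(c["image"].astype(int)-np.load(n+"0.npz")["image"]).max(2)
    a,b=((200,150) if n=="top" else (240,150)); cv2.imwrite(f"pics/f_{n}.png",c["image"][...,::-1])
c=cams.capture("top")
for nm,(u,v,w,h) in dict(pump=(455,140,85,95),gauge=(478,278,55,45),tray=(92,268,66,76)).items():
    A=np.load("top0.npz")["image"][v:v+h,u:u+w];r=cv2.matchTemplate(c["image"][v-8:v+h+8,u-8:u+w+8],A,cv2.TM_CCOEFF_NORMED);print(nm,cv2.minMaxLoc(r)[1:4:2],"(8,8)=unmoved")
A=np.load("top0.npz")["image"][175:300,225:365];r=cv2.matchTemplate(c["image"][167:308,217:373],A,cv2.TM_CCOEFF_NORMED);print("stand/wheel",cv2.minMaxLoc(r)[1:4:2])
cv2.imwrite("pics/v8.png",cv2.resize(cv2.hconcat([im["side"][100:370,200:460,::-1],im["top"][100:370,180:440,::-1]]),None,fx=1.5,fy=1.5))
E
```

```text
gripper_width: 0.499
t 30.20 tip [114.7  -1.5 105. ] de -4.071 F [-1.  -1.   0.7]
gripper_width: 0.495
t 30.70 tip [190.4  -2.9 169.9] de 0.817 F [-0.5 -0.2  0.3]
pump (0.996773898601532, (8, 8)) (8,8)=unmoved
gauge (0.9865132570266724, (8, 8)) (8,8)=unmoved
tray (0.869897186756134, (8, 8)) (8,8)=unmoved
stand/wheel (0.9851958751678467, (8, 8))
```

View pics/v8.png

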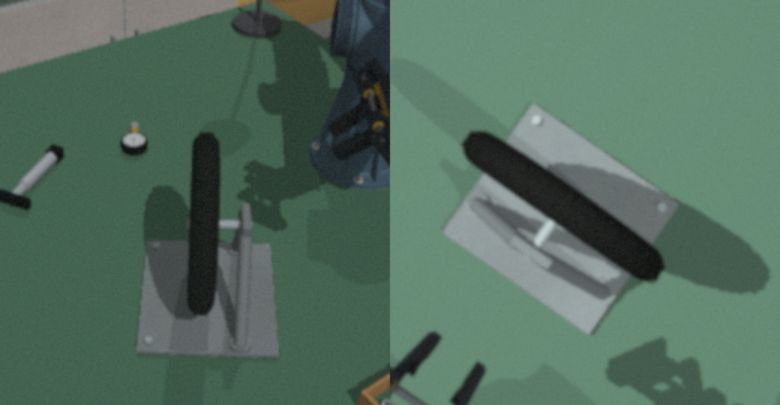

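```bash
python3 -c "
from bench import bot
s=bot.read_state();print(s['time'],s['dq'].round(3),s['contact_force']);print(bot.sign_off())"
```

```text
30.85 [-0.008  0.002 -0.004 -0.002  0.004 -0.001] [ 0.52331412  0.0596994  -0.28348796]
the job is handed in; nothing more can be done
None
```

I turned the wheel by its spokes until the valve should be at the bottom, with its stem straight up. I handed the job in at 30.9 s with the hand clear of the wheel. The end position rests on touch and geometry: the wheel is edge-on to both cameras, so the valve never showed in a picture.

- **Finding the valve:** I felt for it with the closed fingertips from the A-frame side. In the first gap I met a side contact of about 1.6 N at the depth where the valve's side should be. A control probe in another gap went 1 mm deeper and felt nothing.
- **Turning:** I turned the wheel with two 72° strokes on successive spokes, pushing with about 4–5 N. Then I closed the fingers lightly on the spoke opposite the valve to bring it upright, let go and withdrew.

**Last checks:**
- **Spoke position:** the upright spoke was released at y = −2.5 mm in my frame. The tyre outlines in both views put the hub at about −3.5 mm, so the estimated error is about 1° of the 6° allowed. I did not re-measure it after releasing.
- **Other objects:** image matching showed no shift of the stand, pump, gauge or tray. The tray's match was weaker (0.87), probably because of shadow.
- **Hand:** it ended well clear, with wrist force near zero.

**What disagreed:**
- **Stand yaw:** it measured about 2.56 rad, not the stated 1.1–1.6; both views agreed on this.
- **Hub position:** the estimate from the foot plate's corners was about 3.5 mm off the tyre outlines, and I corrected for it.

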